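Top up the battery charging rack

ROBOT

A 6-joint arm with a two-finger parallel gripper is mounted at the origin on the work surface. World frame = base frame: x ahead of the robot, y to its left, z up, the work surface at z = 0. Lengths are in m, angles in rad, forces in N, time in s.
With the tool pointing down it reaches from about 0.35 to 0.775 m from the base axis. Payload 5.5 kg.
Tool frame: the origin (TCP) lies on the centre line of the jaws, within the pads' length; the fingertips stand 11 mm ahead of it and the grasp point (between the pads) lies 8 mm behind it; z points along the fingers, y is the line along which they close (so a half turn about z gives the same grasp; the last joint's range is limited). The gripper opens to 85 mm and grips with 20 to 120 N. Pads are 22 mm wide; open, the fingers measure 114 mm over their backs; the gripper's body (76 mm by 85 mm) begins 54 mm behind the grasp point. The pads swing forward as they close: fully open they stand 13 mm farther back than shut.
Start: joints at [1.192, 0.313, 0.046, 1.304, 0, 1.431], TCP at [0.136, 0.559, 0.242] pointing down, gripper open.
Joint ranges: [-2.76, 2.76], [-0.86, 1.69], [-1.03, 1.26], [-2.2, 2.34], [-1.47, 1.5], [-3.14, 3.14]. Speed limits (rad/s): [2.57, 2.57, 3.14, 3.14, 3.14, 3.14].

INTERFACE

Orientations are given as a unit quaternion [w, x, y, z].
In Python, from workcell import env, viewer, order, models gives the robot as it stands.
- The arm moves only by the tool drive_tool, never from a script. Its argument "series" is a list that holds one entry, the list of rows, each a list of 6 numbers: the shift along the tool's x, y, z each as a share of 120 mm, from -1 to 1, then the turn, a rotation vector about the tool's x, y, z each as a share of 180 degrees, from -1 to 1. A call has 1 to 20 rows; each row shifts and turns the commanded pose from where the row before left it, along the tool's axes as they then stand; what a row does not reach is not made up. A row lasts 1/8 s, in which the tool goes at most 62.5 mm and 10.7 degrees, less where a joint would pass 70% of its speed; a pose out of reach is approached as far as the arm can. A call with a number of a shift or a turn outside -1 to 1 is refused whole. A call with a gripper value outside its range is refused whole. "jaw" is the opening, from -1 (shut) to 1 (fully open), set as the call begins (left out, the last holds). The fingers move at their own pace and stop on an object; "grip_force" is the grip in N (left out, the last holds). Time passes only in rows, so rows that do not move let the fingers close. It gives the time, the measured TCP pose, the force, the opening and the grip force at its end, in the units of the state.
- env.get_state(): the state, without advancing time (a new reading comes with each control period).
- viewer.read_camera(name): name is "scene" or "side" or "wrist"; returns the picture (480x640x3 uint8, red, green, blue); there is no depth.
- viewer.camera_info(name): a dict with "intrinsics" (3x3 intrinsics, pixels), "R" (3x3) and "t" (3): a world point X has camera coordinates R X + t; the wrist camera has in their place "T_tool_cam" (4x4, takes a point from camera to tool coordinates, whose origin is the TCP and whose axes are the flange's). Camera axes: x right, y down, z forward; pixel columns grow to the right and rows downward; lengths in m; the calibration is good to about 2 mm. The wrist camera is an equidistant fisheye: a pixel r from the principal point sees the ray r / f radians off the axis. A picture is of the moment at which its call begins: read the wrist's pose just before it. camera_info takes no time and is no camera call.
- order.hand_in(): hands the job in; it is judged then, once.
Trained networks look in the newest picture that a camera, given by its name, has taken for a name from the list of things; names that differ only in an ending like _2 or _b are one class to them, and where a whole thing is asked for, a point or a joint stands for the part that bears it (a point fixed in the world has none). Each returns a list of dicts, best first, with "score" (0 to 1); they miss things now and then, are a little off and sometimes report something else, mostly with a low value. They report only what shows in the picture. A call takes as long as a camera call. They do not tell look-alikes from the thing itself.
- models.silhouettes(label, camera): "region" (480x640 bool, what is visible of it) and "location" ([column, row] in pixels, amid what is visible of it).
The state is a dict: "clock": time; "joint_pos": joint angles; "qvel": joint speeds; "tau": joint torques, N m; "tcp_pos": TCP position; "orientation": TCP orientation; "wrist_force": force on the tool from outside, world axes, zero at the start; "ft_torque": the same for the moment, N m; "finger_gap": finger opening in m; "grip_force": force on a finger pad.
Only numpy, scipy, OpenCV 4.12 (cv2) and the standard library are available. Lean on these libraries where they do the work, as an engineer would, in place of code of your own. Each camera call takes 0.05 s, during which the arm holds its last target. There are 200 camera calls.

TASK

Put the two spare full-size battery packs standing on the bench into the two empty charging bays of the sloping rack and push each one fully home, down to the floor of its bay. Leave the packs already on charge where they are, do not disturb the other things about (the small slim pack does not belong in the rack), and note that one bay without a pack is closed by a cover plate and takes none.

Things in the scene. Friction and masses are not known exactly. Their poses are not given: they have to be found in the camera images.
- bank: row of five equal charging bays, a grey block 494 mm long, tilted 30 degrees. Origin: floor centre of the middle bay. z points out of the bays along their depth (30 degrees from vertical, leaning to the robot), y along the row, x up the slope away from the robot. Each bay inside: 64 (x) by 82 (y) mm, 50 mm deep; 95 mm apart along y; walls 8 mm in x, 13 mm between bays
- rack: the stand that carries the bank (origin on the bench). Of the five bays two hold a pack on charge; one is closed by a fixed grey cover plate with two screws, its face 48 mm above the bay floor, 2 mm below the rim: which bay is not reported, look or feel for it; the other two are empty. A seated pack leans on the lower wall (bank x about -4 mm); home, 60 mm of it stands out
- bay1 (a point): floor centre of bay 1 (1 at the right end seen from the robot, 5 at the left); its mouth's centre is 50 mm along bank z. If empty, a stiff contact shoe 44 x 60 mm stands in it, top 15 mm above the floor: a pack set on it stays 15 mm proud until pressed down along the bay with 8 to 12 N, slowly (15 mm/s); no spring, it stays down; the pack then stops hard on the floor
- bay2 (a point): floor centre of bay 2 (1 at the right end seen from the robot, 5 at the left); its mouth's centre is 50 mm along bank z. If empty, a stiff contact shoe 44 x 60 mm stands in it, top 15 mm above the floor: a pack set on it stays 15 mm proud until pressed down along the bay with 8 to 12 N, slowly (15 mm/s); no spring, it stays down; the pack then stops hard on the floor
- bay3 (a point): floor centre of bay 3 (1 at the right end seen from the robot, 5 at the left); its mouth's centre is 50 mm along bank z. If empty, a stiff contact shoe 44 x 60 mm stands in it, top 15 mm above the floor: a pack set on it stays 15 mm proud until pressed down along the bay with 8 to 12 N, slowly (15 mm/s); no spring, it stays down; the pack then stops hard on the floor
- bay4 (a point): floor centre of bay 4 (1 at the right end seen from the robot, 5 at the left); its mouth's centre is 50 mm along bank z. If empty, a stiff contact shoe 44 x 60 mm stands in it, top 15 mm above the floor: a pack set on it stays 15 mm proud until pressed down along the bay with 8 to 12 N, slowly (15 mm/s); no spring, it stays down; the pack then stops hard on the floor
- bay5 (a point): floor centre of bay 5 (1 at the right end seen from the robot, 5 at the left); its mouth's centre is 50 mm along bank z. If empty, a stiff contact shoe 44 x 60 mm stands in it, top 15 mm above the floor: a pack set on it stays 15 mm proud until pressed down along the bay with 8 to 12 N, slowly (15 mm/s); no spring, it stays down; the pack then stops hard on the floor
- spare_a: spare battery pack, a plain upright block 56 (local x) x 74 (local y) x 110 (local z) mm, black with a grey top, about 0.45 kg, the same either way round (half turn about z). Origin at the centre of its underside. Stands upright on the bench in front of the rack.
- spare_b: spare battery pack, a plain upright block 56 (local x) x 74 (local y) x 110 (local z) mm, black with a grey top, about 0.45 kg, the same either way round (half turn about z). Origin at the centre of its underside. Stands upright on the bench in front of the rack.
- charging_1: pack on charge, in one of the bays, to be left alone; battery pack, a plain upright block 56 (local x) x 74 (local y) x 110 (local z) mm, black with a grey top, about 0.45 kg, the same either way round (half turn about z). Origin at the centre of its underside. 
- charging_2: pack on charge, in one of the bays, to be left alone; battery pack, a plain upright block 56 (local x) x 74 (local y) x 110 (local z) mm, black with a grey top, about 0.45 kg, the same either way round (half turn about z). Origin at the centre of its underside. 
- slim_pack: small slim battery pack of another system, 42 x 42 x 82 mm, standing upright among the spares; it does not belong in this rack. Origin at the centre of its underside
- glue_bottle: yellow glue bottle, diameter 58, height 170 mm, standing at the left. Origin at the centre of its underside
- tape_measure: tape measure, 75 x 40 x 70 mm, at the left of the rack. Origin at the centre of its underside
- screwdriver: screwdriver, 200 mm long, lying at the right front
- walnut_offcut: dark wood offcut, 160 x 70 x 45 mm, lying at the right of the rack
Things that resemble listed ones, but are neither listed nor needed, are in the scene too. Leave any red look-alike of the spare_a alone.

How it is judged:
By the outcome, as a careful person would: the job done as asked, in the order asked, and still so for the second after the job is handed in, with the robot touching nothing.
It also fails if it takes over 72 s, if anything falls off the work surface, if the arm or the gripper's body presses on something with over 40 N, if the wrist force passes 120 N, or if a joint passes its speed limit or range.

## Working session

There is one attempt and no reset: what is moved stays moved. The work goes in short steps, Python scripts to look and compute and a tool call to move; the robot and the scene stay as the last step left them, time stands still between calls to the robot, and variables do not carry over. Pictures are saved under pics/ and viewed, at most 10 in all, crops included, and the job is handed in when it is done.

Besides the shell and the picture viewer there is one more tool, called as name([rows], argument=value, ...), one row to a line, values as JSON. drive_tool: Moves the arm, as the interface text tells. Its arguments: {"type":"object","properties":{"series":{"type":"array"},"jaw":{"type":"number"},"grip_force":{"type":"number"}},"required":["series"]}

```bash
mkdir -p pics; ls; python3 - <<'E'
from workcell import env, viewer, models
import cv2, numpy as np
s=env.get_state(); print(s)
for c in ("scene","side"):
    im=viewer.read_camera(c); cv2.imwrite(f"pics/{c}0.png",im[:,:,::-1])
    ci=viewer.camera_info(c); print(c,{k:np.round(v,4).tolist() if not isinstance(v,str) else v for k,v in ci.items()})
print({k:np.round(v,4).tolist() if not isinstance(v,str) else v for k,v in viewer.camera_info("wrist").items()})
E
```

```text
pics
{'clock': 0.0, 'joint_pos': array([1.19242297e+00, 3.14015267e-01, 4.49785326e-02, 1.30357455e+00,
       2.47096849e-05, 1.43119113e+00]), 'qvel': array([-0.00021734, -0.00140672,  0.00047164,  0.0014294 ,  0.00128974,
        0.00079434]), 'tau': array([ 6.27080613e-05, -4.80628896e+01,  2.98531079e+01,  1.93609216e-02,
       -1.45004640e-05, -9.46326622e-06]), 'tcp_pos': array([0.1358173 , 0.55823612, 0.24140019]), 'orientation': array([-2.44351358e-04,  1.19100654e-01,  9.92881771e-01, -8.74049317e-04]), 'wrist_force': array([-0.13869323, -0.23361803,  0.65809482]), 'ft_torque': array([-0.00724125, -0.02070009, -0.03244606]), 'grip_force': 0.0, 'finger_gap': 0.08527972821208564}
scene {'intrinsics': [[554.1208, 0.0, 328.2712], [0.0, 554.1208, 235.4687], [0.0, 0.0, 1.0]], 'R': [[0.0018, 0.9999, 0.0099], [0.8602, 0.0035, -0.51], [-0.51, 0.0095, -0.8601]], 't': [0.0048, -0.4134, 1.4853]}
side {'intrinsics': [[614.1906, 0.0, 317.4698], [0.0, 614.1906, 241.2962], [0.0, 0.0, 1.0]], 'R': [[0.9633, -0.2682, -0.0105], [-0.2139, -0.7434, -0.6337], [0.1622, 0.6127, -0.7735]], 't': [-0.515, 0.1177, 1.3378]}
{'intrinsics': [[371.6483, 0.0, 315.4976], [0.0, 371.6483, 242.6591], [0.0, 0.0, 1.0]], 'T_tool_cam': [[-0.0006, -0.9531, -0.3026, 0.0789], [1.0, -0.0007, 0.0003, 0.0006], [-0.0005, -0.3026, 0.9531, -0.1312], [0.0, 0.0, 0.0, 1.0]]}
```

View pics/scene0.png

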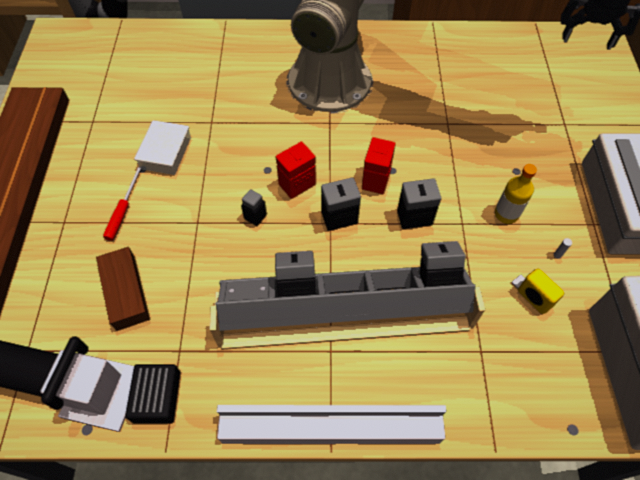

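View pics/side0.png

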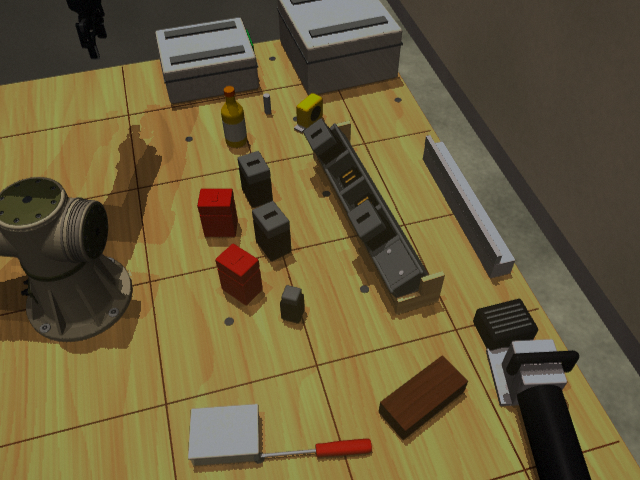

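The scene view looks back at the robot, so its columns grow towards +y. Candidates:
- **Black and grey full-size packs:** (340,203) and (418,203). These fit the spares.
- **Red look-alikes:** (296,168) and (378,163), to be left alone.
- **Slim pack:** (254,207).
- **Rack, left to right (bay 1 to bay 5):** cover plate with screws (245,290), charging pack (295,272), empty (345,283), empty (390,280), charging pack (442,262).

Bays 3 and 4 are therefore the empty ones.

```bash
cat > h.py <<'E'
import numpy as np, cv2
from scipy.spatial.transform import Rotation as Ro
from workcell import env, viewer, models
CI={c:viewer.camera_info(c) for c in ("scene","side")}
def proj(c,X):
    k=CI[c]; p=np.atleast_2d(X)@np.array(k["R"]).T+np.array(k["t"]); p=p@np.array(k["intrinsics"]).T
    return p[:,:2]/p[:,2:]
def ray(c,uv):
    k=CI[c]; R=np.array(k["R"]); d=R.T@np.linalg.inv(k["intrinsics"])@np.array([*uv,1.]); return -R.T@np.array(k["t"]),d/np.linalg.norm(d)
def onz(c,uv,z):
    o,d=ray(c,uv); return o+d*(z-o[2])/d[2]
def box(x,y,yaw,sx=.056,sy=.074,h=.110):
    P=np.array([[a*sx/2,b*sy/2,e*h] for a in(-1,1) for b in(-1,1) for e in(0,1)])
    return P@Ro.from_euler('z',yaw).as_matrix().T+[x,y,0]
def hullmask(c,P):
    m=np.zeros((480,640),np.uint8); cv2.fillConvexPoly(m,cv2.convexHull(np.round(proj(c,P)*16).astype(np.int32)),1,shift=4); return m>0
E
cat > m.py <<'E'
from h import *
from scipy.optimize import minimize
M={}
for c in("scene","side"):
    im=viewer.read_camera(c)
    for l in("spare_a","bank","slim_pack"):
        r=models.silhouettes(l,c); print(c,l,[(round(q["score"],2),np.round(q["location"]).tolist(),int(q["region"].sum())) for q in r])
        M[c,l]=[q["region"] for q in r]
import pickle; pickle.dump(M,open("M.pkl","wb"))
E
python3 m.py
python3 - <<'E'
import cv2,numpy as np
a=cv2.imread('pics/scene0.png')[225:355,200:500]; b=cv2.imread('pics/scene0.png')[130:240,230:450]
cv2.imwrite('pics/c1.png',cv2.resize(a,(780,338),interpolation=cv2.INTER_CUBIC)); cv2.imwrite('pics/c2.png',cv2.resize(b,(780,390),interpolation=cv2.INTER_CUBIC))
E
```

```text
scene spare_a [(0.76, [419.0, 201.0], 1826), (0.72, [294.0, 170.0], 1773), (0.72, [380.0, 164.0], 1357), (0.68, [339.0, 203.0], 1769), (0.43, [348.0, 301.0], 10260)]
scene bank [(0.68, [353.0, 301.0], 10282)]
scene slim_pack [(0.69, [255.0, 207.0], 694)]
side spare_a [(0.92, [273.0, 232.0], 1582), (0.89, [216.0, 209.0], 1689), (0.81, [240.0, 276.0], 2010), (0.71, [254.0, 179.0], 1431)]
side bank [(0.67, [373.0, 195.0], 3313), (0.53, [293.0, 304.0], 791)]
side slim_pack [(0.59, [295.0, 302.0], 733)]
```

View pics/c1.png

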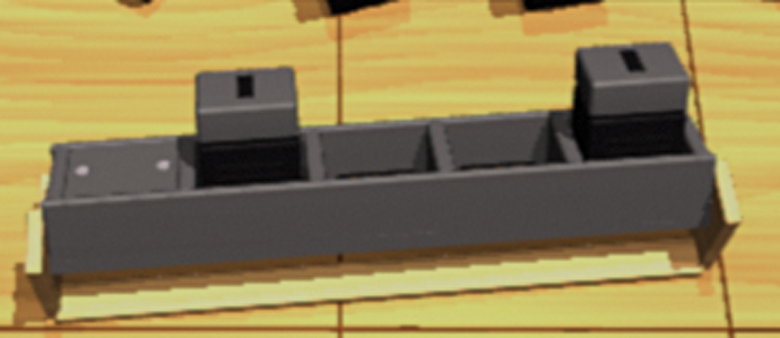

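View pics/c2.png

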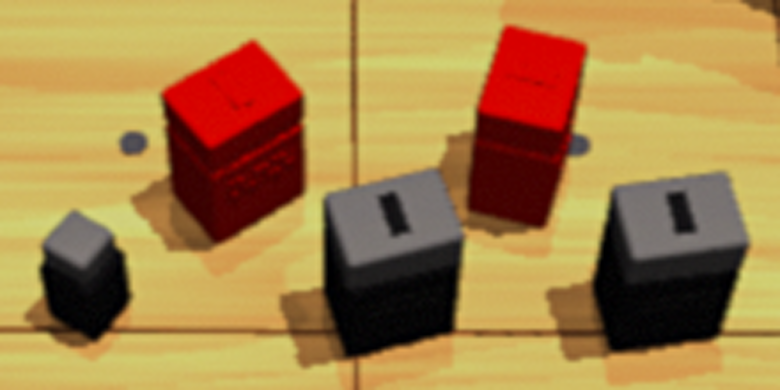

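```bash
cat > fit.py <<'E'
from h import *
from scipy.optimize import minimize
import pickle; M=pickle.load(open("M.pkl","rb"))
# candidates by order in lists
def fit(ms,md,w=None,**k):
    x0=onz("scene",[np.mean(np.nonzero(ms)[1]),np.mean(np.nonzero(ms)[0])],.055)
    def cost(p):
        s=0
        for c,m in(("scene",ms),("side",md)):
            if m is None: continue
            h=hullmask(c,box(*p,**k)); s+=1-(h&m).sum()/(h|m).sum()
        return s
    best=None
    for y0 in np.arange(0,np.pi,np.pi/8):
        r=minimize(cost,[x0[0],x0[1],y0],method="Nelder-Mead",options=dict(initial_simplex=np.array([[0,0,0],[.01,0,0],[0,.01,0],[0,0,.2]])+[x0[0],x0[1],y0],xatol=1e-4,fatol=1e-4))
        if best is None or r.fun<best.fun: best=r
    return np.round(best.x,4),best.fun
S=M["scene","spare_a"];D=M["side","spare_a"]
for n,i,j in(("L",0,3),("R",3,0),("redR",1,2),("redL",2,1)):
    p,f=fit(S[i],D[j]); print(n,p,np.degrees(p[2]),round(f,3), fit(S[i],None)[0],fit(None if 0 else S[i],None)[1])
print("slim",fit(M["scene","slim_pack"][0],M["side","slim_pack"][0],sx=.042,sy=.042,h=.082))
E
python3 fit.py
```

```text
L [0.4313 0.1904 3.2227] 184.6471086368104 0.15 [0.4317 0.1903 0.0668] 0.08026249369005556
R [0.4332 0.019  3.2986] 188.99585830185336 0.181 [0.4341 0.0186 0.1934] 0.0602024507192328
redR [ 0.3401 -0.0799  0.5615] 32.17158019659573 0.133 [ 0.3418 -0.08    0.6279] 0.06398730830248545
redL [0.3267 0.1078 1.3786] 78.98796163673529 0.191 [0.3265 0.1078 1.3607] 0.10093582887700536
slim (array([ 0.4313, -0.1715, -0.0779]), np.float64(0.41936122676957455))
```

The crops confirm it. The two grey-topped packs (about (340,203) and (418,203)) are the spares. The plate with screws closes bay 1, bays 2 and 5 are charging, and bays 3 and 4 are open. Next I'll do a coarse bank fit and plan the move to a wrist view.

```bash
cat >> h.py <<'E'
def bankT(p):  # x,y,z,yaw -> R,t ; tilt 30deg leaning to robot
    return Ro.from_euler('z',p[3]).as_matrix()@Ro.from_euler('y',-30,degrees=True).as_matrix(), np.array(p[:3])
def bk(p,X): R,t=bankT(p); return np.atleast_2d(X)@R.T+t
def down(a,lean=0.,bank_yaw=0.): # tool frame: x axis at world angle a, pointing down; then lean forward about bank y
    x=np.array([np.cos(a),np.sin(a),0]); z=np.array([0,0,-1.]); R=np.c_[x,np.cross(z,x),z]
    yb=[-np.sin(bank_yaw),np.cos(bank_yaw),0]
    return Ro.from_rotvec(-np.array(yb)*lean).as_matrix()@R
def st():
    s=env.get_state(); q=s["orientation"]; return s["tcp_pos"],Ro.from_quat(q[[1,2,3,0]]).as_matrix(),s
def delta(pos,R,rot_first=True,frm=None):
    p,C,_=st() if frm is None else (*frm,None)
    rv=Ro.from_matrix(C.T@R).as_rotvec(); d=(R if rot_first else C).T@(np.array(pos)-p)
    print("rot share",np.round(rv/np.pi,4),"deg",np.round(np.degrees(rv),1)," shift share",np.round(d/.12,3),"rows@.33 %.1f"%(np.linalg.norm(d)/.12/.33))
def wproj(P,C,X): # world -> wrist pixels
    k=viewer.camera_info("wrist"); T=np.array(k["T_tool_cam"]); K=np.array(k["intrinsics"])
    t=(np.atleast_2d(X)-P)@C; c=(t-T[:3,3])@T[:3,:3]; r=np.linalg.norm(c[:,:2],axis=1); th=np.arctan2(r,c[:,2])
    return c[:,:2]/r[:,None]*th[:,None]*K[0,0]+K[:2,2]
E
python3 - <<'E'
from h import *
from scipy.optimize import least_squares
w=.247;h=.040
X=[[-h,-w,.05],[h,-w,.05],[h,w,.05]]; uv=[[220,281.5],[217.3,303.5],[474.6,285.4]]
o=lambda a,b:(200+a/2.6,225+b/2.6)
f=lambda p:(proj("scene",bk(p,X))-uv).ravel()
r=least_squares(f,[.65,0,.08,0]); print(r.x,r.cost,np.round(f(r.x),1))
p=r.x
for i in range(5): print(i+1,np.round(bk(p,[0,(i-2)*.095,.05])[0],3))
delta([.5,.06,.30],down(np.pi/2))
E
```

```text
[0.66190467 0.0283161  0.03733752 0.08321336] 1.0772338558176175 [ 0.6 -0.8 -0.5  0.9 -0.1 -0.1]
1 [ 0.653 -0.163  0.081]
2 [ 0.645 -0.068  0.081]
3 [0.637 0.026 0.081]
4 [0.629 0.121 0.081]
5 [0.621 0.216 0.081]
rot share [ 0.    -0.     0.424] deg [ 0.  -0.  76.3]  shift share [-4.156  3.033 -0.481] rows@.33 15.7
```

drive_tool([
  [[0,0,0,0,0,0.053],[0,0,0,0,0,0.053],[0,0,0,0,0,0.053],[0,0,0,0,0,0.053],[0,0,0,0,0,0.053],[0,0,0,0,0,0.053],[0,0,0,0,0,0.053],[0,0,0,0,0,0.053]],
], jaw=1)

```text
clock: 1.5
tcp_pos: [0.136, 0.5587, 0.2424]
orientation: [-0.0, 0.709, 0.705, 0.0]
wrist_force: [0.5, 0.1, 0.1]
finger_gap: 0.0851
grip_force: 0.0
```

drive_tool([
  [[-0.26,0.19,-0.03,0,0,0],[-0.26,0.19,-0.03,0,0,0],[-0.26,0.19,-0.03,0,0,0],[-0.26,0.19,-0.03,0,0,0],[-0.26,0.19,-0.03,0,0,0],[-0.26,0.19,-0.03,0,0,0],[-0.26,0.19,-0.03,0,0,0],[-0.26,0.19,-0.03,0,0,0],[-0.26,0.19,-0.03,0,0,0],[-0.26,0.19,-0.03,0,0,0],[-0.26,0.19,-0.03,0,0,0],[-0.26,0.19,-0.03,0,0,0],[-0.26,0.19,-0.03,0,0,0],[-0.26,0.19,-0.03,0,0,0],[-0.26,0.19,-0.03,0,0,0],[-0.26,0.19,-0.03,0,0,0],[0,0,0,0,0,0],[0,0,0,0,0,0]],
])

```text
clock: 3.75
tcp_pos: [0.5004, 0.0596, 0.2998]
orientation: [-0.0, 0.707, 0.707, -0.0]
wrist_force: [-0.2, 0.2, -0.6]
finger_gap: 0.0856
grip_force: 0.0
```

```bash
python3 - <<'E'
from h import *
import pickle
P,C,s=st(); im=viewer.read_camera("wrist"); cv2.imwrite("pics/w1.png",im[:,:,::-1]); print(s["clock"],P,np.round(C,3).tolist())
pickle.dump((P,C,im),open("w1.pkl","wb"))
r=models.silhouettes("spare_a","wrist"); print([(round(q["score"],2),np.round(q["location"]).tolist(),int(q["region"].sum())) for q in r])
pickle.dump([q["region"] for q in r],open("w1m.pkl","wb"))
p=[.6619,.0283,.0373,.0832]
print(np.round(wproj(P,C,bk(p,[[a,b,.05] for b in(-.247,.247) for a in(-.04,.04)]))).tolist())
E
```

```text
3.75 [0.50044005 0.05959754 0.29975112] [[0.0, 1.0, -0.001], [1.0, -0.0, 0.0], [0.0, -0.001, -1.0]]
[(0.96, [245.0, 72.0], 6025), (0.84, [150.0, 163.0], 6119), (0.79, [254.0, 244.0], 6237), (0.7, [176.0, 304.0], 3159)]
[[406.0, 412.0], [463.0, 424.0], [398.0, 5.0], [477.0, -3.0]]
```

View pics/w1.png

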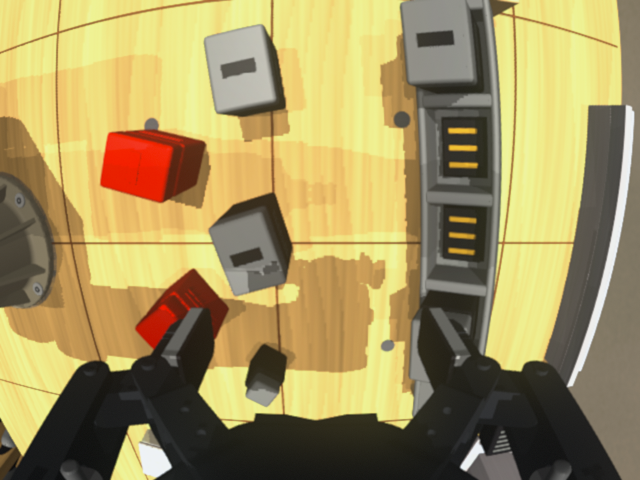

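The wrist view shows the spares at (245,70) and (252,245), the red look-alikes at (150,165) and (182,310), the slim pack at (265,375), and open bays 4 and 3 with gold contacts at (463,147) and (461,235). I'll refine the pack poses from the silhouettes and the bank from the bay corners.

```bash
python3 - <<'E'
from h import *
import pickle
from scipy.optimize import minimize
P,C,im=pickle.load(open("w1.pkl","rb")); M=pickle.load(open("w1m.pkl","rb"))
def hm(X):
    # densify edges: hull of sampled box surface, fisheye
    m=np.zeros((480,640),np.uint8); cv2.fillConvexPoly(m,cv2.convexHull(np.round(wproj(P,C,X)*16).astype(np.int32)),1,shift=4); return m>0
for n,m,x0 in(("L",M[0],[.4313,.1904,.075]),("R",M[2],[.4332,.019,.17])):
    def cost(p): h=hm(box(*p)); return 1-(h&m).sum()/(h|m).sum()
    r=minimize(cost,x0,method="Nelder-Mead",options=dict(initial_simplex=np.array([[0,0,0],[.01,0,0],[0,.01,0],[0,0,.2]])+x0,xatol=1e-4,fatol=1e-4)); print(n,np.round(r.x,4),np.degrees(r.x[2]),r.fun)
    print(" corners top",np.round(wproj(P,C,box(*r.x)[1::2])).tolist())
t=im[90:300,410:505,::-1]; t=cv2.rotate(t,cv2.ROTATE_90_COUNTERCLOCKWISE)
cv2.imwrite("pics/c3.png",cv2.resize(t,None,fx=3.8,fy=3.8,interpolation=cv2.INTER_CUBIC))
E
```

```text
L [0.4335 0.1931 0.1657] 9.492683865605498 0.052979091337839956
 corners top [[215.0, 116.0], [202.0, 37.0], [278.0, 102.0], [264.0, 22.0]]
R [0.4351 0.0228 0.2605] 14.925527075138522 0.05473013947847183
 corners top [[232.0, 298.0], [206.0, 227.0], [287.0, 285.0], [263.0, 211.0]]
```

View pics/c3.png

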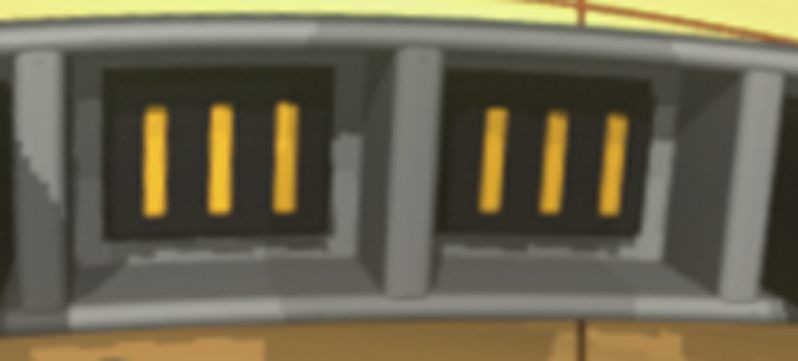

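```bash
python3 - <<'E'
from h import *
import pickle
from scipy.optimize import least_squares
P,C,im=pickle.load(open("w1.pkl","rb"))
pts=[(.032,.136,.05,65,52),(-.032,.136,.05,68,308),(.032,.054,.05,397,48),(-.032,.054,.05,386,297),(.032,.041,.05,441,48),(-.032,.041,.05,434,297),(.032,-.041,.05,750,70),(-.032,-.041,.05,722,300),
(.022,.125,.015,105,70),(.022,.065,.015,333,68),(-.022,.125,.015,105,238),(-.022,.065,.015,333,238),(.022,-.03,.015,652,82),(-.022,-.03,.015,640,232)]
a=np.array(pts); uv=np.c_[504-a[:,4]/3.8,90+a[:,3]/3.8]
sc=np.array([[-.04,-.247,.05],[.04,-.247,.05],[.04,.247,.05]]); suv=np.array([[220,281.5],[217.3,303.5],[474.6,285.4]])
fw=lambda p:(wproj(P,C,bk(p,a[:,:3]))-uv); fs=lambda p:proj("scene",bk(p,sc))-suv
x0=[.66,.028,.037,.083]
r=least_squares(lambda p:fw(p).ravel(),x0,loss="soft_l1"); print("wrist",np.round(r.x,4),np.round(fw(r.x),1).tolist(),"\nscene res",np.round(fs(r.x),1).tolist())
q=least_squares(lambda p:np.r_[fw(p).ravel(),1.5*fs(p).ravel()],x0,loss="soft_l1"); print("both",np.round(q.x,4),np.round(fs(q.x),1).tolist())
for i in(3,4): print(i,np.round(bk(q.x,[0,(i-3)*.095,.05])[0],4))
E
```

```text
wrist [0.6652 0.0306 0.0537 0.0834] [[-0.2, -1.0], [0.4, -0.7], [-0.1, -0.2], [1.0, -0.4], [-0.4, 1.7], [1.2, -0.2], [0.2, -0.3], [1.3, 0.2], [-2.5, 0.7], [-2.0, -0.7], [-0.2, 0.9], [1.8, -2.2], [-1.6, 2.3], [-0.4, 1.7]] 
scene res [[0.3, -3.0], [-0.9, -1.0], [3.4, -2.3]]
both [0.6667 0.03   0.0502 0.0835] [[0.2, -1.5], [-1.0, 0.5], [2.7, -0.8]]
3 [0.6418 0.0279 0.0935]
4 [0.6339 0.1226 0.0935]
```

```bash
python3 - <<'E'
from h import *
delta([.4335,.193,.175],down(np.pi/2+np.radians(9)))
E
```

```text
rot share [-0.0001 -0.0001 -0.0497] deg [-0.  -0.  -8.9]  shift share [ 1.18  -0.375  1.041] rows@.33 4.9
```

drive_tool([
  [[0,0,0,0,0,-0.05],[0.236,-0.075,0.208,0,0,0],[0.236,-0.075,0.208,0,0,0],[0.236,-0.075,0.208,0,0,0],[0.236,-0.075,0.208,0,0,0],[0.236,-0.075,0.208,0,0,0],[0,0,0,0,0,0],[0,0,0,0,0,0]],
])

```text
clock: 4.85
tcp_pos: [0.4344, 0.1927, 0.1759]
orientation: [0.0, 0.649, 0.761, 0.0]
wrist_force: [0.6, 0.4, 0.6]
finger_gap: 0.0854
grip_force: 0.0
```

```bash
cat > look.py <<'E'
from h import *
import sys
from scipy.optimize import minimize
def look(name,x0):
    P,C,s=st(); im=viewer.read_camera("wrist"); cv2.imwrite(f"pics/{name}.png",im[:,:,::-1]); print(s["clock"],P)
    for q in models.silhouettes("spare_a","wrist"):
        m=q["region"]; 
        def hm(p): k=np.zeros((480,640),np.uint8); cv2.fillConvexPoly(k,cv2.convexHull(np.round(wproj(P,C,box(*p))*16).astype(np.int32)),1,shift=4); return k>0
        def cost(p): h=hm(p); return 1-(h&m).sum()/(h|m).sum()
        if cost(x0)>.5: continue
        r=minimize(cost,x0,method="Nelder-Mead",options=dict(initial_simplex=np.array([[0,0,0],[.01,0,0],[0,.01,0],[0,0,.2]])+x0,xatol=1e-4,fatol=1e-4)); print(round(q["score"],2),q["location"],np.round(r.x,4),np.degrees(r.x[2]),r.fun)
        print(np.round(wproj(P,C,box(*r.x)[1::2]),1).tolist())
        t=im[:,:,::-1].copy()
        for u,v in wproj(P,C,box(*r.x)): cv2.circle(t,(int(round(u)),int(round(v))),2,(0,255,0),-1)
        cv2.imwrite(f"pics/{name}o.png",t)
if __name__=="__main__": look(sys.argv[1],[float(v) for v in sys.argv[2:]])
E
python3 look.py w2 .4335 .193 .16
```

```text
4.85 [0.43439014 0.19265101 0.1758876 ]
0.91 [317.5, 251.1] [0.4323 0.1939 0.1515] 8.678363743979041 0.05364609170150947
[[267.9, 322.8], [262.9, 203.1], [359.5, 323.3], [365.8, 203.7]]
```

View pics/w2o.png

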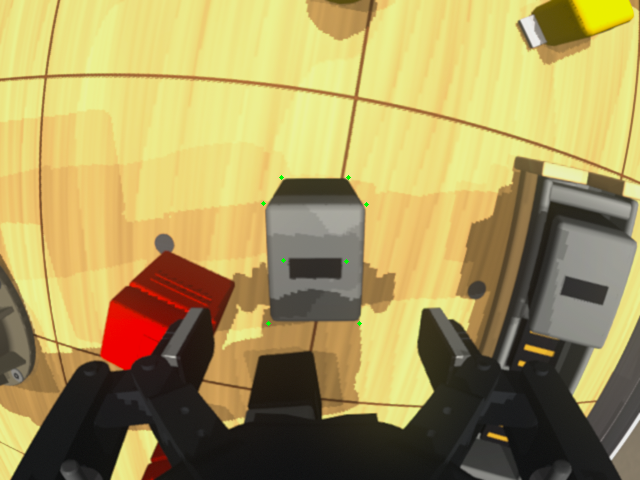

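The overlay matches: the pack top runs (263,203) to (360,322) and is square with the tool. I'll descend and grip it.

drive_tool([
  [[0.013,-0.016,0.2,0,0,0],[0,0,0.2,0,0,0],[0,0,0.2,0,0,0],[0,0,0.16,0,0,0],[0,0,0.08,0,0,0],[0,0,0,0,0,0]],
])

```text
clock: 5.7
tcp_pos: [0.4324, 0.1931, 0.0744]
orientation: [-0.0, 0.65, 0.76, -0.0]
wrist_force: [0.6, 0.3, 0.4]
finger_gap: 0.0855
grip_force: 0.0
```

drive_tool([
  [[0,0,0,0,0,0],[0,0,0,0,0,0],[0,0,0,0,0,0],[0,0,0,0,0,0],[0,0,0,0,0,0],[0,0,0,0,0,0],[0,0,0,0,0,0],[0,0,0,0,0,0]],
], jaw=-1, grip_force=60)

```text
clock: 6.7
tcp_pos: [0.4332, 0.1938, 0.0754]
orientation: [0.001, 0.649, 0.76, 0.001]
wrist_force: [1.7, -0.8, 6.1]
finger_gap: 0.0554
grip_force: 63.6
```

```bash
cat > ins.py <<'E'
from h import *
import sys
BK=[.6655,.0304,.0525,.0834]
def show(bay,x=-.001,dy=0.):
    R=down(np.pi/2+BK[3],np.radians(30),BK[3]); y=(bay-3)*.095+dy
    P,C,s=st(); Rb,t=bankT(BK)
    print("clock",s["clock"],"gap",s["finger_gap"],"F",np.round(s["wrist_force"],1),"TCP",np.round(P,4),"bank coords of TCP",np.round((P-t)@Rb*1000,1),"rot off deg",np.round(np.degrees(Ro.from_matrix(C.T@R).as_rotvec()),1))
    return R,lambda z:bk(BK,[x,y,z])[0]
E
python3 - <<'E'
from ins import *
R,T=show(4)
p,C,_=st(); up=p+[0,0,.13]
print("lift -z .13 =1.083")
delta(T(.205),R,True,(up,C)); print(T(.205))
E
```

```text
clock 6.7 gap 0.05544313761651657 F [ 1.7 -0.8  6.1] TCP [0.4332 0.1938 0.0754] bank coords of TCP [-177.3  182.2  128.8] rot off deg [-29.8  -1.1   4.1]
lift -z .13 =1.083
rot share [-0.1658 -0.0062  0.0229] deg [-29.8  -1.1   4.1]  shift share [-0.727  0.927  0.303] rows@.33 3.7
[0.55457943 0.11645907 0.22953521]
```

drive_tool([
  [[0,0,-0.1,0,0,0],[0,0,-0.2,0,0,0],[0,0,-0.27,0,0,0],[0,0,-0.27,0,0,0],[0,0,-0.24,0,0,0],[0,0,0,-0.0415,-0.0015,0.0057],[0,0,0,-0.0415,-0.0015,0.0057],[0,0,0,-0.0415,-0.0015,0.0057],[0,0,0,-0.0415,-0.0015,0.0057],[-0.1,0.13,0.042,0,0,0],[-0.145,0.185,0.061,0,0,0],[-0.145,0.185,0.061,0,0,0],[-0.145,0.185,0.061,0,0,0],[-0.1,0.13,0.042,0,0,0],[-0.09,0.11,0.036,0,0,0],[0,0,0,0,0,0],[0,0,0,0,0,0]],
])

```text
clock: 8.82
tcp_pos: [0.5523, 0.1166, 0.2268]
orientation: [0.174, 0.654, 0.711, 0.189]
wrist_force: [-0.6, 0.5, -4.6]
finger_gap: 0.0556
grip_force: 66.6
```

```bash
python3 - <<'E'
from ins import *
R,T=show(4)
delta(T(.205),R)
P,C,_=st()
im=viewer.read_camera("wrist"); t=im[:,:,::-1].copy()
# predicted held pack: local box in tool: tool x <-> pack y, tool y<->pack x ; top 35 mm behind TCP
X=np.array([[a*.037,b*.028,c] for a in(-1,1) for b in(-1,1) for c in(-.035,.075)])@C.T+P
for u,v in wproj(P,C,X): cv2.circle(t,(int(round(u)),int(round(v))),2,(0,255,0),-1)
for b in(3,4):
  for u,v in wproj(P,C,bk(BK,[[a,(b-3)*.095+c,.05] for a in(-.032,.032) for c in(-.041,.041)])): cv2.circle(t,(int(round(u)),int(round(v))),2,(0,0,255),-1)
cv2.imwrite("pics/w3.png",t[100:400,160:560])
cv2.imwrite("pics/w3.png",cv2.resize(t[100:400,160:560],(800,600),interpolation=cv2.INTER_CUBIC))
E
```

```text
clock 8.825 gap 0.055608994042132535 F [-0.6  0.5 -4.6] TCP [0.5523 0.1166 0.2268] bank coords of TCP [ -4.3  95.4 203.8] rot off deg [-0.2 -0.1  0. ]
rot share [-0.0012 -0.0003  0.0001] deg [-0.2 -0.1  0. ]  shift share [-0.003  0.027 -0.01 ] rows@.33 0.1
```

View pics/w3.png

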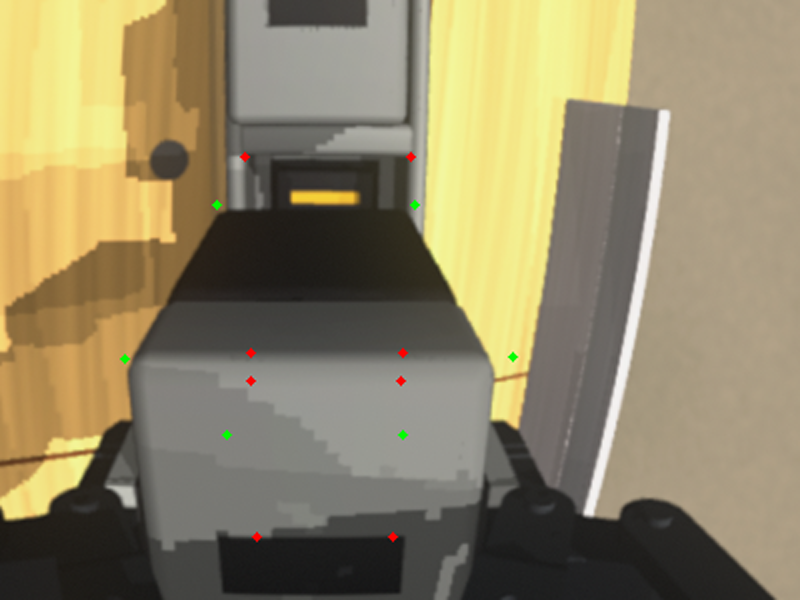

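In the wrist view the held pack matches its prediction, and the bay 4 mouth edge matches the model at (245,157) and (411,157). Next I'll centre it and go in gently.

drive_tool([
  [[0,0.027,0,-0.0012,0,0],[0,0,0.15,0,0,0],[0,0,0.2,0,0,0],[0,0,0.18,0,0,0],[0,0,0.09,0,0,0],[0,0,0,0,0,0],[0,0,0,0,0,0]],
])

```text
clock: 9.75
tcp_pos: [0.5935, 0.12, 0.1658]
orientation: [0.176, 0.653, 0.711, 0.192]
wrist_force: [-0.8, 0.0, -3.6]
finger_gap: 0.0554
grip_force: 66.6
```

drive_tool([
  [[0,0,0.04,0,0,0],[0,0,0.04,0,0,0],[0,0,0.04,0,0,0],[0,0,0,0,0,0]],
])

```text
clock: 10.25
tcp_pos: [0.6003, 0.1204, 0.1518]
orientation: [0.175, 0.654, 0.711, 0.191]
wrist_force: [0.3, -0.2, -3.9]
finger_gap: 0.0552
grip_force: 66.8
```

```bash
python3 - <<'E'
from ins import *
R,T=show(4); delta(T(.09),R)
E
```

```text
clock 10.25 gap 0.05516276623446921 F [ 0.3 -0.2 -3.9] TCP [0.6003 0.1204 0.1518] bank coords of TCP [ -0.2  95.1 114.7] rot off deg [ 0. -0.  0.]
rot share [ 0.0003 -0.0002  0.    ] deg [ 0. -0.  0.]  shift share [-0.001 -0.007  0.206] rows@.33 0.6
```

drive_tool([
  [[0,0,0.04,0,0,0],[0,0,0.04,0,0,0],[0,0,0.03,0,0,0],[0,0,0.02,0,0,0],[0,0,0.015,0,0,0],[0,0,0,0,0,0]],
])

```text
clock: 11.0
tcp_pos: [0.6092, 0.1212, 0.1373]
orientation: [0.176, 0.654, 0.711, 0.191]
wrist_force: [0.0, 0.4, -4.6]
finger_gap: 0.055
grip_force: 66.8
```

drive_tool([
  [[0,0,0.015,0,0,0],[0,0,0.015,0,0,0],[0,0,0.015,0,0,0],[0,0,0,0,0,0]],
])

```text
clock: 11.5
tcp_pos: [0.6118, 0.1214, 0.1325]
orientation: [0.176, 0.654, 0.711, 0.191]
wrist_force: [0.9, 0.2, -3.7]
finger_gap: 0.0554
grip_force: 66.8
```

drive_tool([
  [[0,0,0.015,0,0,0],[0,0,0.015,0,0,0],[0,0,0.015,0,0,0],[0,0,0,0,0,0]],
])

```text
clock: 12.0
tcp_pos: [0.6146, 0.1216, 0.128]
orientation: [0.176, 0.654, 0.711, 0.191]
wrist_force: [0.1, -0.5, -3.9]
finger_gap: 0.0554
grip_force: 66.9
```

drive_tool([
  [[0,0,0.015,0,0,0],[0,0,0.015,0,0,0],[0,0,0.015,0,0,0],[0,0,0,0,0,0]],
])

```text
clock: 12.5
tcp_pos: [0.6171, 0.1219, 0.1236]
orientation: [0.176, 0.654, 0.711, 0.191]
wrist_force: [-3.7, 0.1, 0.8]
finger_gap: 0.0554
grip_force: 67.7
```

```bash
python3 - <<'E'
from ins import *
R,T=show(4)
E
```

```text
clock 12.5 gap 0.05538227072612943 F [-3.7  0.1  0.8] TCP [0.6171 0.1219 0.1236] bank coords of TCP [ 0.4 95.2 81.9] rot off deg [ 0.1 -0.   0. ]
```

Contact on the shoe at a TCP bank z of about 82 mm, so home should be near 67. I'll press slowly.

drive_tool([
  [[0,0,0.014,0,0,0],[0,0,0.014,0,0,0],[0,0,0.014,0,0,0],[0,0,0.014,0,0,0],[0,0,0.014,0,0,0],[0,0,0.014,0,0,0],[0,0,0.014,0,0,0],[0,0,0.014,0,0,0]],
])

```text
clock: 13.5
tcp_pos: [0.6228, 0.1225, 0.115]
orientation: [0.176, 0.653, 0.711, 0.192]
wrist_force: [-43.6, -5.6, 50.2]
finger_gap: 0.0552
grip_force: 73.6
```

```bash
python3 - <<'E'
from ins import *
R,T=show(4)
E
```

```text
clock 13.5 gap 0.05520410331001709 F [-43.6  -5.6  50.2] TCP [0.6228 0.1225 0.115 ] bank coords of TCP [ 1.1 95.3 71.6] rot off deg [0.2 0.  0. ]
```

drive_tool([
  [[0,0,-0.012,0,0,0],[0,0,0,0,0,0]],
])

```text
clock: 13.75
tcp_pos: [0.6227, 0.1225, 0.1151]
orientation: [0.176, 0.653, 0.711, 0.192]
wrist_force: [-19.8, -1.6, 19.6]
finger_gap: 0.0554
grip_force: 70.0
```

```bash
cat > tops.py <<'E'
# compare the pack tops of bays 4 and 5 (and 2,3): overlay of home packs, wireframe, in the scene camera
from ins import *
import sys
p=BK.copy() if hasattr(BK,'copy') else list(BK)
c=sys.argv[1]; im=viewer.read_camera(c); t=cv2.resize(im[:,:,::-1],None,fx=4,fy=4,interpolation=cv2.INTER_CUBIC)
for b in (2,3,4,5):
    X=bk(p,[[-.004+i*.028,(b-3)*.095+j*.037,.11] for i,j in((-1,-1),(1,-1),(1,1),(-1,1))])
    cv2.polylines(t,[np.round(proj(c,X)*4).astype(np.int32)],True,(0,255,0),1)
u0,v0,u1,v1=map(int,sys.argv[3:7]); cv2.imwrite(f"pics/{sys.argv[2]}.png",t[v0*4:v1*4,u0*4:u1*4])
E
python3 - <<'E'
from ins import *
show(4)
E
```

```text
clock 13.75 gap 0.0553845758350097 F [-19.8  -1.6  19.6] TCP [0.6227 0.1225 0.1151] bank coords of TCP [ 1.  95.3 71.7] rot off deg [ 0.2 -0.   0. ]
```

drive_tool([
  [[0,0,-0.01,0,0,0],[0,0,0,0,0,0]],
])

```text
clock: 14.0
tcp_pos: [0.6226, 0.1224, 0.1151]
orientation: [0.176, 0.653, 0.711, 0.192]
wrist_force: [-10.4, 0.4, 9.1]
finger_gap: 0.0555
grip_force: 68.6
```

drive_tool([
  [[0,0,0,0,0,0],[0,0,0,0,0,0],[0,0,0,0,0,0],[0,0,0,0,0,0],[0,0,-0.05,0,0,0],[0,0,-0.15,0,0,0],[0,0,-0.25,0,0,0],[0,0,-0.3,0,0,0],[0,0,-0.25,0,0,0],[0,0,0,0,0,0]],
], jaw=1)

```text
clock: 15.25
tcp_pos: [0.5635, 0.1174, 0.2212]
orientation: [0.178, 0.653, 0.71, 0.193]
wrist_force: [0.1, -0.3, 0.3]
finger_gap: 0.085
grip_force: 0.0
```

```bash
python3 - <<'E'
from ins import *
show(4)
delta([.434,.0215,.19],down(np.pi/2+np.radians(13)),False)
P,C,_=st(); im=viewer.read_camera("wrist"); cv2.imwrite("pics/w4.png",im[:,:,::-1])
for q in models.silhouettes("charging_1","wrist"):
    m=q["region"]; r=cv2.minAreaRect(np.argwhere(m)[:,::-1].astype(np.float32)); print(round(q["score"],2),q["location"],m.sum(),np.round(cv2.boxPoints(r)).tolist())
for b in(2,3,4,5): print(b,np.round(wproj(P,C,bk(BK,[[-.004+i*.028,(b-3)*.095+j*.037,.107] for i,j in((-1,-1),(1,-1),(1,1),(-1,1))]))).tolist())
E
```

```text
clock 15.25 gap 0.08500870300136949 F [ 0.1 -0.3  0.3] TCP [0.5635 0.1174 0.2212] bank coords of TCP [  2.6  95.2 193.3] rot off deg [ 0.4 -0.   0. ]
rot share [ 0.1687  0.012  -0.0444] deg [30.4  2.2 -8. ]  shift share [-0.706 -1.117 -0.354] rows@.33 4.1
0.73 [305.6, 103.2] 11485 [[257.0, 42.0], [353.0, 42.0], [353.0, 164.0], [257.0, 164.0]]
0.64 [307.5, 400.7] 2134 [[276.0, 381.0], [339.0, 381.0], [339.0, 419.0], [276.0, 419.0]]
2 [[280.0, 481.0], [339.0, 481.0], [342.0, 431.0], [274.0, 431.0]]
3 [[273.0, 413.0], [343.0, 413.0], [347.0, 336.0], [266.0, 336.0]]
4 [[264.0, 310.0], [349.0, 309.0], [352.0, 199.0], [259.0, 199.0]]
5 [[258.0, 164.0], [353.0, 164.0], [353.0, 40.0], [257.0, 41.0]]
```

View pics/w4.png

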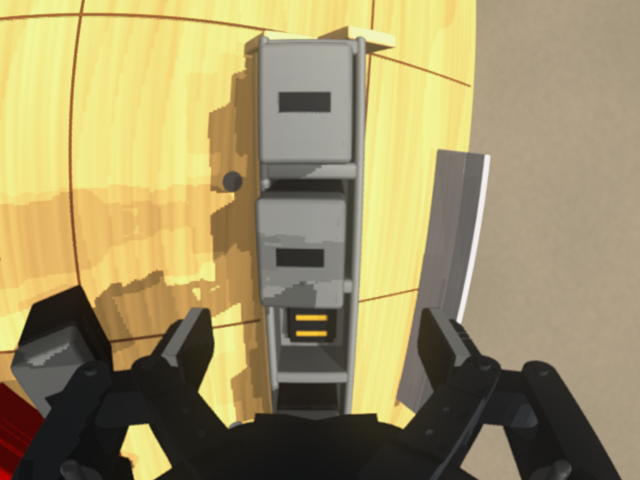

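Bay 4's pack top, at (258,198) to (346,306), is level with the bay 5 pack's scale, so it is home. It leans about 3 px further to the lower side because it was released about 4 mm off the lower wall. I'll regrip it at bank x of about -3.5 and release it flat against the wall.

drive_tool([
  [[0,-0.025,0.1,0.0022,0,0],[0,-0.026,0.2,0,0,0],[0,0,0.25,0,0,0],[0,0,0.2,0,0,0],[0,0,0.13,0,0,0],[0,0,0.07,0,0,0],[0,0,0.04,0,0,0],[0,0,0,0,0,0]],
])

```text
clock: 16.35
tcp_pos: [0.6163, 0.1218, 0.1118]
orientation: [0.174, 0.654, 0.711, 0.189]
wrist_force: [-0.5, 0.5, -0.3]
finger_gap: 0.0851
grip_force: 0.0
```

```bash
python3 - <<'E'
from ins import *
R,T=show(4,-.0035); delta(T(.0722),R)
E
```

```text
clock 16.35 gap 0.08510174314747408 F [-0.5  0.5 -0.3] TCP [0.6163 0.1218 0.1118] bank coords of TCP [-6.2 95.2 72.1] rot off deg [-0.3 -0.   0. ]
rot share [-0.0015 -0.0002  0.0001] deg [-0.3 -0.   0. ]  shift share [-0.001  0.022 -0.001] rows@.33 0.1
```

drive_tool([
  [[0,0.022,0,-0.0015,0,0],[0,0,0,0,0,0],[0,0,0,0,0,0]],
])

```text
clock: 16.73
tcp_pos: [0.6186, 0.122, 0.1135]
orientation: [0.175, 0.654, 0.711, 0.191]
wrist_force: [-0.6, -0.6, 0.7]
finger_gap: 0.0854
grip_force: 0.0
```

drive_tool([
  [[0,0,0,0,0,0],[0,0,0,0,0,0],[0,0,0,0,0,0],[0,0,0,0,0,0],[0,0,0,0,0,0],[0,0,0,0,0,0],[0,0,0,0,0,0],[0,0,0.008,0,0,0],[0,0,0,0,0,0]],
], jaw=-1, grip_force=40)

```text
clock: 17.85
tcp_pos: [0.6195, 0.1221, 0.1131]
orientation: [0.176, 0.654, 0.711, 0.191]
wrist_force: [-5.2, -0.5, 8.4]
finger_gap: 0.0555
grip_force: 40.4
```

```bash
python3 - <<'E'
from ins import *
R,T=show(4,-.0035); P,C,s=st(); print("F bank",np.round(s["wrist_force"]@bankT(BK)[0],1))
E
```

```text
clock 17.85 gap 0.05551970238452936 F [-5.2 -0.5  8.4] TCP [0.6195 0.1221 0.1131] bank coords of TCP [-2.8 95.2 71.6] rot off deg [ 0.1 -0.   0. ]
F bank [-0.3 -0.1  9.9]
```

drive_tool([
  [[0,-0.009,0,0,0,0],[0,0,0,0,0,0]],
])

```text
clock: 18.1
tcp_pos: [0.6193, 0.1221, 0.1131]
orientation: [0.176, 0.654, 0.711, 0.192]
wrist_force: [-2.4, 0.7, 7.2]
finger_gap: 0.0559
grip_force: 40.9
```

drive_tool([
  [[0,0,0,0,0,0],[0,0,0,0,0,0],[0,0,0,0,0,0],[0,0,0,0,0,0],[0,0,-0.05,0,0,0],[0,0,-0.15,0,0,0],[0,0,-0.25,0,0,0],[0,0,-0.3,0,0,0],[0,0,-0.25,0,0,0],[0,0,0,0,0,0]],
], jaw=1)

```text
clock: 19.35
tcp_pos: [0.559, 0.117, 0.2189]
orientation: [0.177, 0.653, 0.711, 0.192]
wrist_force: [0.2, 0.4, 0.7]
finger_gap: 0.0854
grip_force: 0.0
```

```bash
python3 - <<'E'
from ins import *
show(4)
delta([.434,.0215,.19],down(np.pi/2+np.radians(13)),False)
P,C,_=st(); im=viewer.read_camera("wrist"); cv2.imwrite("pics/w5.png",im[:,:,::-1])
for q in models.silhouettes("charging_1","wrist"):
    m=q["region"]; r=cv2.minAreaRect(np.argwhere(m)[:,::-1].astype(np.float32)); print(round(q["score"],2),q["location"],m.sum(),np.round(cv2.boxPoints(r)).tolist())
for b in(4,5): print(b,np.round(wproj(P,C,bk(BK,[[-.004+i*.028,(b-3)*.095+j*.037,.107] for i,j in((-1,-1),(1,-1),(1,1),(-1,1))]))).tolist())
E
```

```text
clock 19.35 gap 0.08539992850506353 F [0.2 0.4 0.7] TCP [0.559  0.117  0.2189] bank coords of TCP [ -2.4  95.2 193.6] rot off deg [ 0.3 -0.   0. ]
rot share [ 0.168   0.012  -0.0444] deg [30.2  2.2 -8. ]  shift share [-0.706 -1.076 -0.35 ] rows@.33 4.0
0.95 [312.4, 400.0] 2034 [[282.0, 383.0], [343.0, 382.0], [343.0, 418.0], [283.0, 419.0]]
0.67 [313.9, 105.7] 11451 [[266.0, 42.0], [362.0, 42.0], [362.0, 163.0], [266.0, 163.0]]
4 [[272.0, 309.0], [356.0, 309.0], [361.0, 199.0], [267.0, 199.0]]
5 [[267.0, 164.0], [362.0, 164.0], [362.0, 41.0], [266.0, 41.0]]
```

drive_tool([
  [[-0.12,-0.18,-0.06,0,0,0],[-0.16,-0.25,-0.08,0,0,0],[-0.16,-0.25,-0.08,0,0,0],[-0.16,-0.25,-0.08,0,0,0],[-0.106,-0.146,-0.05,0,0,0],[0,0,0,0.042,0.003,-0.0111],[0,0,0,0.042,0.003,-0.0111],[0,0,0,0.042,0.003,-0.0111],[0,0,0,0.042,0.003,-0.0111],[0,0,0,0,0,0],[0,0,0,0,0,0]],
])

```text
clock: 20.82
tcp_pos: [0.4323, 0.0215, 0.1861]
orientation: [-0.003, 0.623, 0.782, -0.002]
wrist_force: [-1.0, 0.4, 0.2]
finger_gap: 0.0855
grip_force: 0.0
```

```bash
python3 look.py w6 .4341 .0215 .23; python3 - <<'E'
from h import *
P,C,s=st(); print(P,np.degrees(np.arctan2(C[1,0],C[0,0]))-90,np.round(C[:,2],3))
E
```

```text
20.825 [0.43228809 0.0214798  0.18605208]
0.9 [320.6, 246.0] [0.4351 0.0227 0.2738] 15.689873187635078 0.05291292221877908
[[281.4, 318.7], [271.2, 204.2], [369.2, 315.0], [369.2, 199.8]]
[0.43189759 0.02140162 0.18699658] 12.958675505769335 [-0.005  0.    -1.   ]
```

drive_tool([
  [[0,0,0,-0.0016,0,-0.0145],[0.003,0.029,0.2,0,0,0],[0,0,0.25,0,0,0],[0,0,0.23,0,0,0],[0,0,0.16,0,0,0],[0,0,0.08,0,0,0],[0,0,0,0,0,0],[0,0,0,0,0,0]],
])

```text
clock: 21.92
tcp_pos: [0.4367, 0.0226, 0.0779]
orientation: [0.0, 0.605, 0.796, 0.001]
wrist_force: [0.3, -0.7, 0.5]
finger_gap: 0.0852
grip_force: 0.0
```

drive_tool([
  [[0,0,0,0,0,0],[0,0,0,0,0,0],[0,0,0,0,0,0],[0,0,0,0,0,0],[0,0,0,0,0,0],[0,0,0,0,0,0],[0,0,0,0,0,0],[0,0,0,0,0,0]],
], jaw=-1, grip_force=60)

```text
clock: 22.92
tcp_pos: [0.4364, 0.0226, 0.0777]
orientation: [-0.0, 0.605, 0.797, 0.0]
wrist_force: [-2.0, -0.4, 5.2]
finger_gap: 0.0551
grip_force: 62.5
```

```bash
python3 - <<'E'
from ins import *
R,T=show(3)
p,C,_=st(); up=p-C[:,2]*.13
delta(T(.205),R,True,(up,C))
E
```

```text
clock 22.925 gap 0.05513781720905014 F [-2.  -0.4  5.2] TCP [0.4364 0.0226 0.0777] bank coords of TCP [-185.6   11.3  136.3] rot off deg [-29.9  -2.9  10.6]
rot share [-0.166  -0.016   0.0587] deg [-29.9  -2.9  10.6]  shift share [-0.094  0.997  0.366] rows@.33 3.2
```

drive_tool([
  [[0,0,-0.1,0,0,0],[0,0,-0.2,0,0,0],[0,0,-0.27,0,0,0],[0,0,-0.27,0,0,0],[0,0,-0.24,0,0,0],[0,0,0,-0.0415,-0.004,0.0147],[0,0,0,-0.0415,-0.004,0.0147],[0,0,0,-0.0415,-0.004,0.0147],[0,0,0,-0.0415,-0.004,0.0147],[-0.013,0.14,0.05,0,0,0],[-0.018,0.2,0.075,0,0,0],[-0.018,0.2,0.075,0,0,0],[-0.018,0.2,0.075,0,0,0],[-0.018,0.16,0.06,0,0,0],[-0.01,0.1,0.031,0,0,0],[0,0,0,0,0,0],[0,0,0,0,0,0]],
])

```text
clock: 25.05
tcp_pos: [0.5614, 0.0218, 0.2276]
orientation: [0.174, 0.654, 0.711, 0.19]
wrist_force: [0.3, 0.1, -4.1]
finger_gap: 0.0554
grip_force: 66.3
```

```bash
python3 - <<'E'
from ins import *
R,T=show(3); delta(T(.205),R)
E
```

```text
clock 25.05 gap 0.05535324060928696 F [ 0.3  0.1 -4.1] TCP [0.5614 0.0218 0.2276] bank coords of TCP [-2.900e+00  1.000e-01  2.039e+02] rot off deg [-0.2 -0.  -0. ]
rot share [-0.0009 -0.0002 -0.0003] deg [-0.2 -0.  -0. ]  shift share [-0.001  0.016 -0.009] rows@.33 0.1
```

drive_tool([
  [[0,0.012,0,-0.001,0,0],[0,0,0.15,0,0,0],[0,0,0.2,0,0,0],[0,0,0.17,0,0,0],[0,0,0.08,0,0,0],[0,0,0.04,0,0,0],[0,0,0.04,0,0,0],[0,0,0.04,0,0,0],[0,0,0,0,0,0]],
])

```text
clock: 26.18
tcp_pos: [0.6071, 0.0254, 0.1543]
orientation: [0.176, 0.654, 0.71, 0.191]
wrist_force: [0.5, 0.2, -3.4]
finger_gap: 0.0554
grip_force: 66.3
```

drive_tool([
  [[0,0,0.04,0,0,0],[0,0,0.04,0,0,0],[0,0,0.03,0,0,0],[0,0,0.02,0,0,0],[0,0,0.015,0,0,0],[0,0,0,0,0,0]],
])

```text
clock: 26.92
tcp_pos: [0.6158, 0.0261, 0.1392]
orientation: [0.176, 0.654, 0.711, 0.191]
wrist_force: [0.5, 0.2, -4.0]
finger_gap: 0.0557
grip_force: 66.3
```

```bash
python3 - <<'E'
from ins import *
R,T=show(3); delta(T(.074),R)
E
```

```text
clock 26.925 gap 0.05571311173048275 F [ 0.5  0.2 -4. ] TCP [0.6158 0.0261 0.1392] bank coords of TCP [  0.1  -0.1 100. ] rot off deg [ 0.1 -0.  -0. ]
rot share [ 0.0007 -0.     -0.0002] deg [ 0.1 -0.  -0. ]  shift share [ 0.001 -0.01   0.217] rows@.33 0.7
```

drive_tool([
  [[0,-0.007,0.014,0,0,0],[0,-0.007,0.014,0,0,0],[0,-0.006,0.014,0,0,0],[0,0,0.014,0,0,0],[0,0,0.014,0,0,0],[0,0,0.014,0,0,0],[0,0,0.014,0,0,0],[0,0,0.014,0,0,0],[0,0,0.014,0,0,0],[0,0,0.014,0,0,0],[0,0,0.014,0,0,0]],
])

```text
clock: 28.3
tcp_pos: [0.6228, 0.0267, 0.1226]
orientation: [0.176, 0.654, 0.71, 0.191]
wrist_force: [-6.6, -1.2, 2.4]
finger_gap: 0.0556
grip_force: 66.9
```

```bash
python3 - <<'E'
from ins import *
R,T=show(3); P,C,s=st(); print("F bank",np.round(s["wrist_force"]@bankT(BK)[0],1))
E
```

```text
clock 28.3 gap 0.05561326537294738 F [-6.6 -1.2  2.4] TCP [0.6228 0.0267 0.1226] bank coords of TCP [-2.1 -0.1 82.2] rot off deg [ 0.1  0.  -0. ]
F bank [-4.6 -0.6  5.4]
```

drive_tool([
  [[0,0,0.014,0,0,0],[0,0,0.014,0,0,0],[0,0,0.014,0,0,0],[0,0,0.014,0,0,0]],
])

```text
clock: 28.8
tcp_pos: [0.6261, 0.027, 0.1168]
orientation: [0.176, 0.654, 0.71, 0.191]
wrist_force: [-6.6, -0.2, 2.9]
finger_gap: 0.0553
grip_force: 66.9
```

drive_tool([
  [[0,0,0.01,0,0,0],[0,0,0.01,0,0,0]],
])

```text
clock: 29.05
tcp_pos: [0.6266, 0.0271, 0.1159]
orientation: [0.176, 0.654, 0.71, 0.191]
wrist_force: [-28.9, -1.9, 28.1]
finger_gap: 0.0554
grip_force: 69.8
```

```bash
python3 - <<'E'
from ins import *
R,T=show(3); P,C,s=st(); print("F bank",np.round(s["wrist_force"]@bankT(BK)[0],1))
E
```

```text
clock 29.05 gap 0.055445499106343346 F [-28.9  -1.9  28.1] TCP [0.6266 0.0271 0.1159] bank coords of TCP [-2.1 -0.1 74.4] rot off deg [ 0.1  0.  -0. ]
F bank [-11.    0.5  38.8]
```

Hard stop at 74.4 mm, where expected. I'll ease off, release and retreat.

drive_tool([
  [[0,0,-0.012,0,0,0],[0,-0.006,0,0,0,0],[0,0,0,0,0,0]],
])

```text
clock: 29.42
tcp_pos: [0.6267, 0.027, 0.116]
orientation: [0.176, 0.654, 0.71, 0.192]
wrist_force: [-6.1, 0.2, 5.2]
finger_gap: 0.0554
grip_force: 67.2
```

drive_tool([
  [[0,0,0,0,0,0],[0,0,0,0,0,0],[0,0,0,0,0,0],[0,0,0,0,0,0],[0,0,-0.05,0,0,0],[0,0,-0.15,0,0,0],[0,0,-0.25,0,0,0],[0,0,-0.3,0,0,0],[0,0,-0.25,0,0,0],[0,0,0,0,0,0]],
], jaw=1)

```text
clock: 30.68
tcp_pos: [0.567, 0.0217, 0.2223]
orientation: [0.178, 0.653, 0.71, 0.193]
wrist_force: [0.5, 0.1, -0.8]
finger_gap: 0.0854
grip_force: 0.0
```

```bash
python3 - <<'E'
from ins import *
show(3)
P,C,_=st(); im=viewer.read_camera("wrist"); t=im[:,:,::-1].copy()
for l in ("spare_a","charging_1"):
  for q in models.silhouettes(l,"wrist"): print(l,round(q["score"],2),np.round(q["location"]).tolist())
for b in(2,3,4,5):
    u=wproj(P,C,bk([.6655,.0304,.0500,.0834],[[-.004+i*.028,(b-3)*.095+j*.037,.110] for i,j in((-1,-1),(1,-1),(1,1),(-1,1))]))
    print(b,np.round(u).tolist()); cv2.polylines(t,[np.round(u*16).astype(np.int32)],True,(0,255,0),1,shift=4)
cv2.imwrite("pics/w7.png",cv2.resize(t[0:400,180:440],None,fx=1.5,fy=1.5,interpolation=cv2.INTER_CUBIC))
E
```

```text
clock 30.675 gap 0.0854008919435164 F [ 0.5  0.1 -0.8] TCP [0.567  0.0217 0.2223] bank coords of TCP [ -0.7  -0.5 196.5] rot off deg [ 0.4  0.1 -0. ]
spare_a 0.91 [308.0, 239.0]
spare_a 0.82 [2.0, 364.0]
spare_a 0.73 [311.0, 101.0]
charging_1 0.84 [313.0, 19.0]
charging_1 0.77 [309.0, 359.0]
2 [[275.0, 411.0], [346.0, 411.0], [350.0, 333.0], [269.0, 333.0]]
3 [[268.0, 307.0], [352.0, 307.0], [355.0, 197.0], [263.0, 197.0]]
4 [[262.0, 163.0], [356.0, 162.0], [357.0, 40.0], [261.0, 40.0]]
5 [[261.0, 8.0], [356.0, 7.0], [354.0, -92.0], [264.0, -91.0]]
```

View pics/w7.png

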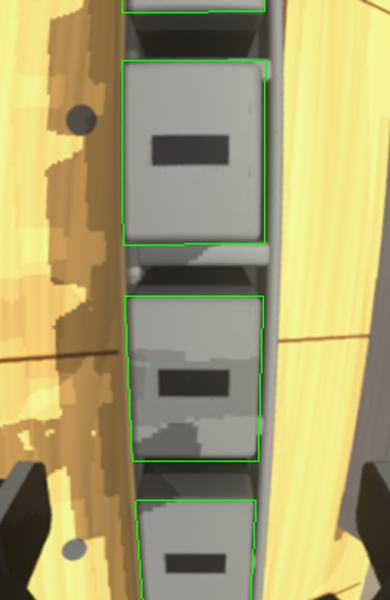

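The home outlines drawn on bays 2 to 5 fit all four packs. The new packs in bays 4 (top at about (195,150)) and 3 (about (195,378)) sit level with the charging ones, and the gripper is clear. Handing in.

```bash
python3 -c "
from workcell import order
print(order.hand_in())"
```

```text
the job is handed in; nothing more can be done
None
```

Both spare packs are in the two empty bays (3 and 4), each pressed to a hard stop at its bay floor and level with the packs on charge; the job was handed in at about 31 s with the gripper clear.

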